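Pin and bolt a jig plate to a pad printer's T-slot table

TASK

Push the black jig plate along its slot until it is fully home against the steel end stop. Then work the yellow-handled drift pin down through one of the plate's holes and through the loose backing bar hidden below, feeling for the bar's hole and never forcing the pin, until its shoulder sits on the plate; with the pin holding the parts in line, set a bolt fully home in the other hole. Then draw the pin, stand it back in a hole of the wooden rack, set the second bolt fully home in the hole it left, and leave the mug, the ink jar and the coasters alone.

Things in the scene. Friction and masses are not known exactly. Their poses are not given: they have to be found in the camera images.
- worktable: Fixed work table of a pad printer: blue base, aluminium top, 280 (x) x 140 (y) x 60 mm high, origin at the centre of its underside. A T-slot, 14 mm wide at the top, runs along the middle of the top, along this body's x axis. A steel end stop, 14 mm thick, 110 mm wide, 16 mm high above the top, stands across the +x end, its inner face at x = 126 mm. The black knob below it is not used.
- bar_true (a point): Fixed point in the slot: where the middle of the upper face of the hidden steel backing bar would be if its holes were in line with those of the plate when home (14 mm below the plate's top). Bar 130 x 23 x 10 mm, two plain 11 mm through holes 100 mm apart like the plate's. The slot's lips above it are 6 mm thick; below it the slot is open for 30 mm more.
- bar_end (a point): Fixed point in the slot: as bar_true, but 65 mm nearer the stop (the bar's end if in true line). The bar's real place is not measured: it starts up to 7.2 mm off true line, either way along the slot, and is in line across it. It slides along the slot with about 2.5 N, 10 mm at most either way from true line, and stays where it is left. x along the slot to the stop.
- jig (a joint): Distance in m of the jig plate from the end stop along the slot: 0 = home, greater = further towards the table's -x end (at most 0.062). Dark plate, 190 (along the slot) x 120 x 8 mm, lying on the table top (upper face 68 mm above the bench), keyed in the slot: it can only slide along it, with about 6 N. Mid-plate a round rubber pad with four brass dowels 5 mm high.
- jig_push_edge (a point): Middle of the jig plate's edge furthest from the end stop (the edge to push on), half-way up the 8 mm thick plate, 4 mm above the table top. Moves with the plate; x axis along the slot towards the stop, z up.
- jig_hole_far (a point): Mouth centre, on the plate's upper face, of the 18 mm plate hole nearer the end stop, ringed with bright steel, on the slot's centre line, 50 mm from the plate's middle. Moves with the plate; x axis along the slot towards the stop, z up.
- jig_hole_near (a point): The same for the other 18 mm plate hole, 100 mm further from the end stop.
- rack_hole0 (a point): Mouth centre, on the top, of a hole (19 mm wide, 46 mm deep) in the fixed pale wooden rack, a block 170 x 60 x 50 mm high with three holes in a row, 50 mm apart, along its x axis; this one is at its -x end. The drift and the two bolts stand in the three holes, in any order.
- rack_hole1 (a point): The same, the middle hole of the rack.
- rack_hole2 (a point): The same, the hole at the rack's +x end.
- drift_grip (a point): Centre of the drift's round yellow handle, 26 mm diameter, 45 mm long, z up from the point to the handle. The handle's lower end, 22.5 mm below this, is its shoulder; below that 42 mm of steel: a 7 mm collar of 17.2 mm diameter (bevelled, fits the plate), 11 mm at 10.4 mm (fits the bar), a 6 mm taper, an 18 mm long pilot of 7 mm. 120 g. Stands in the rack on its shoulder.
- bolt1_head (a point): Centre of the round knurled steel head, 26 mm diameter, 26 mm tall, of the first of two equal shoulder bolts; this point is 13 mm above the head's underside. Below that 26 mm: a 7.5 mm shoulder of 17.2 mm diameter (bevelled, fits the plate), then a plain 10 mm shank (fits the bar), its last 2.5 mm tapered to 6.8 mm. No thread: it is only set in place. About 110 g. Stands upright in the rack.
- bolt2_head (a point): The same for the second bolt.
- mug: Bystander: white mug, 82 mm across, 95 mm high, origin under its middle.
- inkjar: Bystander: jar of ink with a black lid, 60 mm across, 75 mm high, origin under its middle.
- coasters: Bystander: stack of round coasters, 76 mm across, 25 mm high, origin under its middle.
Mind the look-alikes: they are no part of the job. What is shaped like the part that bears bolt2_head but red or turquoise is not meant.

How it is judged:
On the way, in this order (a step that is already met when the one before it is completed fails the run):
1. the jig plate is pushed home against the end stop (within 2.5 mm) (value of joint jig below 0.0025 m), for 0.2 s.
2. the drift is down on its shoulder in one of the plate's holes, through the backing bar (value of joint jig below 0.004 m and ((z of drift_grip in the frame of jig_hole_far between 0.0195 and 0.0255 m and horizontal distance between drift_grip and jig_hole_far below 0.004 m and angle between drift_grip's own z axis and vertical below 0.12 rad) or (z of drift_grip in the frame of jig_hole_near between 0.0195 and 0.0255 m and horizontal distance between drift_grip and jig_hole_near below 0.004 m and angle between drift_grip's own z axis and vertical below 0.12 rad))), for 0.2 s.
3. with the drift still in its hole, a bolt is fully home in the other hole (value of joint jig below 0.004 m and (((z of drift_grip in the frame of jig_hole_far between 0.0195 and 0.0255 m and horizontal distance between drift_grip and jig_hole_far below 0.004 m and angle between drift_grip's own z axis and vertical below 0.12 rad) and ((z of bolt1_head in the frame of jig_hole_near between 0.01 and 0.016 m and horizontal distance between bolt1_head and jig_hole_near below 0.004 m and angle between bolt1_head's own z axis and vertical below 0.12 rad) or (z of bolt2_head in the frame of jig_hole_near between 0.01 and 0.016 m and horizontal distance between bolt2_head and jig_hole_near below 0.004 m and angle between bolt2_head's own z axis and vertical below 0.12 rad))) or ((z of drift_grip in the frame of jig_hole_near between 0.0195 and 0.0255 m and horizontal distance between drift_grip and jig_hole_near below 0.004 m and angle between drift_grip's own z axis and vertical below 0.12 rad) and ((z of bolt1_head in the frame of jig_hole_far between 0.01 and 0.016 m and horizontal distance between bolt1_head and jig_hole_far below 0.004 m and angle between bolt1_head's own z axis and vertical below 0.12 rad) or (z of bolt2_head in the frame of jig_hole_far between 0.01 and 0.016 m and horizontal distance between bolt2_head and jig_hole_far below 0.004 m and angle between bolt2_head's own z axis and vertical below 0.12 rad))))), for 0.2 s.
At the end, for the whole second after the job is handed in: The plate is against the stop (4 mm), a bolt stands upright in each of its holes with its head down on the plate (3 mm in height, 4 mm sideways), and the drift stands upright in any rack hole, down on its shoulder (3 mm, 4 mm), all released and at rest (value of joint jig below 0.004 m and (((z of bolt1_head in the frame of jig_hole_far between 0.01 and 0.016 m and horizontal distance between bolt1_head and jig_hole_far below 0.004 m and angle between bolt1_head's own z axis and vertical below 0.12 rad) and (z of bolt2_head in the frame of jig_hole_near between 0.01 and 0.016 m and horizontal distance between bolt2_head and jig_hole_near below 0.004 m and angle between bolt2_head's own z axis and vertical below 0.12 rad)) or ((z of bolt2_head in the frame of jig_hole_far between 0.01 and 0.016 m and horizontal distance between bolt2_head and jig_hole_far below 0.004 m and angle between bolt2_head's own z axis and vertical below 0.12 rad) and (z of bolt1_head in the frame of jig_hole_near between 0.01 and 0.016 m and horizontal distance between bolt1_head and jig_hole_near below 0.004 m and angle between bolt1_head's own z axis and vertical below 0.12 rad))) and ((z of drift_grip in the frame of rack_hole0 between 0.0195 and 0.0255 m and horizontal distance between drift_grip and rack_hole0 below 0.004 m and angle between drift_grip's own z axis and vertical below 0.12 rad) or (z of drift_grip in the frame of rack_hole1 between 0.0195 and 0.0255 m and horizontal distance between drift_grip and rack_hole1 below 0.004 m and angle between drift_grip's own z axis and vertical below 0.12 rad) or (z of drift_grip in the frame of rack_hole2 between 0.0195 and 0.0255 m and horizontal distance between drift_grip and rack_hole2 below 0.004 m and angle between drift_grip's own z axis and vertical below 0.12 rad)) and linear speed of each of drift, bolt1, bolt2 below 0.02 m/s); the robot touches nothing.
It fails at once if the drift is forced: more than 60 N between it and the work table, plate or bar (contact force between drift and worktable above 60 N).
It fails at once if the mug, ink jar or coasters are shifted by more than 20 mm or tipped (distance of any of mug, inkjar, coasters from where it was at the start of the episode above 0.02 m or angle between any of mug, inkjar, coasters's own z axis and vertical above 0.3 rad).
It also fails if it takes over 72 s, if anything falls off the work surface, if the arm or the gripper's body presses on something with over 40 N, if the wrist force passes 120 N, or if a joint passes its speed limit or range.

ROBOT

A 6-joint arm with a two-finger parallel gripper is mounted at the origin on the work surface. World frame = base frame: x ahead of the robot, y to its left, z up, the work surface at z = 0. Lengths are in m, angles in rad, forces in N, time in s.
With the tool pointing down it reaches from about 0.35 to 0.85 m from the base axis. Payload 8.1 kg.
Tool frame: the origin (TCP) lies midway between the tips of the shut fingers; the grasp point (between the pads) lies 19 mm behind it; z points along the fingers, y is the line along which they close (so a half turn about z gives the same grasp; the last joint's range is limited). The gripper opens to 93 mm and grips with 3 to 60 N. Pads are 15 mm wide; open, the fingers measure 128 mm over their backs; the gripper's body (75 mm by 188 mm) begins 65 mm behind the grasp point.
Start: joints at [1.09, 0.13, 1.488, -0, 1.523, -0.085], TCP at [0.231, 0.554, 0.189] pointing down, gripper open.
Joint ranges: [-2.96, 2.96], [-0.89, 2.26], [0.02, 2.5], [-1.34, 4.48], [0, 2.73], [-2.66, 2.66]. Speed limits (rad/s): [2.39, 2.39, 2.79, 3.14, 3.14, 3.14].

INTERFACE

Orientations are given as a rotation vector (axis times angle).
In Python, from plant import read_state, read_camera, get_calibration, close_job gives the robot as it stands.
- The arm moves only by the shell command python3 -m crank 'ROWS' [FORCE]. ROWS is JSON, a list that holds one entry, the list of rows, each a list of 7 numbers: the gripper's target within -1 to 1 (fully open at 1, half-way at 0, shut at -1), then the shift along the tool's x, y, z as a fraction of full scale, then the turn, a rotation vector about the tool's x, y, z as a fraction of full scale. In form: [[[grip, x, y, z, rx, ry, rz], ...]]. A call has exactly 5 rows; each row is the pose to reach, as a shift and turn from the pose commanded when the call began, along the tool's axes at that moment; what a row does not reach only later rows make up. Full scale, the value 1, is 0.5 m for a shift and 90 degrees for a turn. A row lasts 1/8 s, in which the tool goes at most 62.5 mm and 10.7 degrees, less where a joint would pass 70% of its speed; a pose out of reach is approached as far as the arm can. A call with a number of a shift or a turn outside -1 to 1 is refused whole. A call with a gripper value outside its range is refused whole. The fingers move at their own pace and stop on an object; FORCE is the grip in N (left out, the last holds). Time passes only in rows, so rows that repeat a pose let the fingers close, or fill a call up. It gives the time, the measured TCP pose, the force, the opening and the grip force at its end, in the units of the state.
- read_state(): the state, without advancing time (a new reading comes with each control period).
- read_camera(name): name is "side" or "top"; returns the picture (480x640x3 uint8, red, green, blue); there is no depth.
- get_calibration(name): a dict with "fx", "fy", "cx", "cy" (pixels), "dist_coeffs" ([k1, k2, p1, p2, k3] as OpenCV has them; the pictures are not rectified), "eye" and "orientation" of the camera in the world. Camera axes: x right, y down, z forward; pixel columns grow to the right and rows downward; lengths in m; the calibration is good to about 2 mm. A picture is of the moment at which its call begins. get_calibration takes no time and is no camera call.
- close_job(): hands the job in; it is judged then, once.
The state is a dict: "t": time; "q": joint angles; "dq": joint speeds; "joint_torque": joint torques, N m; "tool_pos": TCP position; "orientation": TCP orientation; "force": force on the tool from outside, world axes, zero at the start; "wrist_torque": the same for the moment, N m; "opening": finger opening in m; "gripper_force": force on a finger pad.
Only numpy, scipy, OpenCV 4.12 (cv2) and the standard library are available. Lean on these libraries where they do the work, as an engineer would, in place of code of your own. Each camera call takes 0.05 s, during which the arm holds its last target. There are 200 camera calls.

## Working session

There is one attempt and no reset: what is moved stays moved. The work goes in short steps, Python scripts to look and compute and a shell command to move; the robot and the scene stay as the last step left them, time stands still between calls to the robot, and variables do not carry over. Pictures are saved under pics/ and viewed, at most 10 in all, crops included, and the job is handed in when it is done.

```bash
mkdir -p pics; ls; python3 - <<'E'
from plant import *
import cv2,json
for n in("side","top"):
    cv2.imwrite(f"pics/{n}0.png",read_camera(n)[:,:,::-1]); print(n,get_calibration(n))
print(read_state())
E
```

```text
pics
side {'fx': 449.57978687844064, 'fy': 449.57978687844064, 'cx': 324.15739305824656, 'cy': 236.44386403026925, 'dist_coeffs': array([0.02777495, 0.        , 0.        , 0.        , 0.        ]), 'eye': array([ 0.44422001, -0.84492995,  0.71992416]), 'orientation': array([-2.20809926,  0.13461489, -0.06194118])}
top {'fx': 540.7721196525781, 'fy': 540.7721196525781, 'cx': 318.7852795829069, 'cy': 237.98390095107993, 'dist_coeffs': array([-0.06872444,  0.        ,  0.        ,  0.        ,  0.        ]), 'eye': array([ 0.31769153, -0.00313779,  1.43850533]), 'orientation': array([-2.11896981,  2.14413692, -0.16115764])}
{'t': 0.1, 'q': array([ 1.08960840e+00,  1.31061521e-01,  1.48914574e+00, -2.48580169e-05,
        1.52296742e+00, -8.54055803e-02]), 'dq': array([-1.98769485e-03, -1.32177012e-03, -2.21042028e-03, -6.35208034e-05,
       -1.30939660e-04, -4.31081993e-04]), 'joint_torque': array([ 2.84786538e-04, -5.61350620e+01, -4.93089938e+01,  7.68667320e-02,
        2.92871241e-02, -1.24185863e-04]), 'tool_pos': array([0.23106119, 0.55314413, 0.1883203 ]), 'orientation': array([-6.17559420e-01, -3.07986858e+00,  2.39656703e-03]), 'force': array([-0.86415987, -0.45671667,  0.0353003 ]), 'wrist_torque': array([-0.03028227,  0.06985224, -0.01480563]), 'gripper_force': 0.0, 'opening': 0.092845237376651}
```

View pics/top0.png

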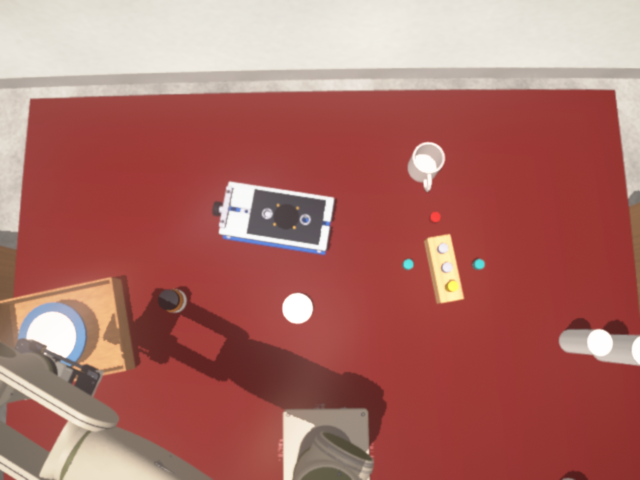

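View pics/side0.png

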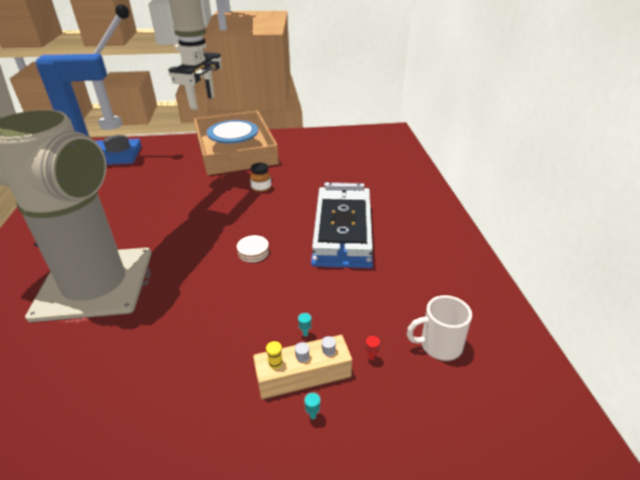

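```bash
cat > h.py <<'E'
import numpy as np,cv2,sys
from scipy.spatial.transform import Rotation as R
from plant import *
def cam(n):
    c=get_calibration(n);K=np.array([[c['fx'],0,c['cx']],[0,c['fy'],c['cy']],[0,0,1]])
    return K,c['dist_coeffs'],np.array(c['eye']),R.from_rotvec(c['orientation']).as_matrix()
def back(n,uv,z):
    K,d,e,M=cam(n);p=cv2.undistortPoints(np.array([[uv]],float),K,d)[0,0]
    r=M@np.array([p[0],p[1],1]);return e+r*(z-e[2])/r[2]
def proj(n,P):
    K,d,e,M=cam(n);P=np.atleast_2d(P).astype(float)
    return cv2.projectPoints(P,cv2.Rodrigues(M.T)[0],-M.T@e,K,d)[0][:,0]
def crop(n,x,y,w,h,s):
    return cv2.resize(read_camera(n)[y:y+h,x:x+w,::-1],None,fx=s,fy=s,interpolation=cv2.INTER_CUBIC)
def to(p,yaw=None):
    """print tool-frame shift/turn fractions to reach TCP p, pointing down, tool y at yaw"""
    s=read_state();M=R.from_rotvec(s['orientation']).as_matrix()
    d=M.T@(np.array(p)-s['tool_pos'])/.5
    if yaw is None: y=M[:,1]; yaw=np.arctan2(y[1],y[0])
    best=None
    for k in(0,np.pi):
        c,q=np.cos(yaw+k),np.sin(yaw+k);T=np.array([[q,c,0],[-c,q,0],[0,0,-1]])
        v=R.from_matrix(M.T@T).as_rotvec()
        if best is None or np.linalg.norm(v)<np.linalg.norm(best):best=v
    print('shift',d.round(4),'turn',(best/(np.pi/2)).round(4),'yaw',np.arctan2(M[1,1],M[0,1]).round(4))
E
python3 - <<'E'
from h import *
a=crop("top",210,175,130,85,6)[:300*2]
b=crop("top",395,205,100,100,4)
cv2.imwrite("pics/a.png",a);c=np.zeros((400,800,3),np.uint8);c[:,:400]=b
d=crop("side",240,310,150,115,2.66);c[:d.shape[0],400:400+d.shape[1]]=d[:, :400]
cv2.imwrite("pics/b.png",c)
E
```

```text
(no output)
```

View pics/a.png

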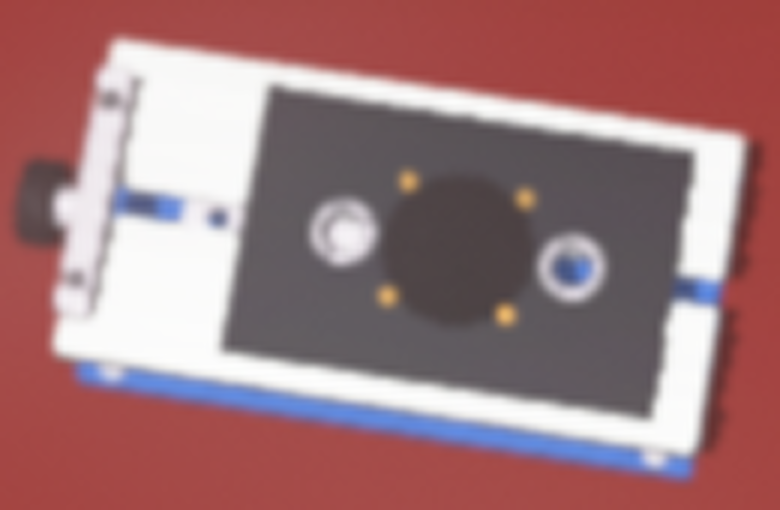

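View pics/b.png

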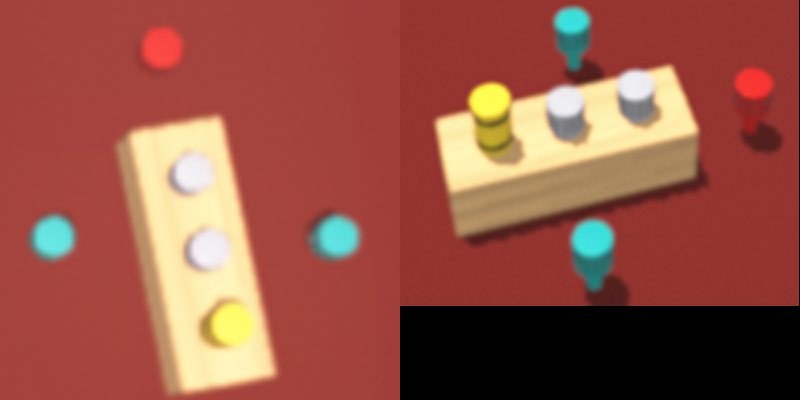

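```bash
python3 - <<'E'
from h import *
def px(u,v): return ((u+.5)/6-.5+210,(v+.5)/6-.5+175)
P={}
for k,(u,v,z) in dict(far=(343,232,.068),near=(572,267,.068),barhole=(218,217,.054),barend=(182,211,.054),
  stopA=(137,85,.076),stopB=(95,312,.076),e1=(693,152,.068),e2=(651,417,.068),f1=(268,87,.068),f2=(224,350,.068),
  t1=(745,135,.06),t2=(696,453,.06)).items():
    P[k]=back("top",px(u,v),z);print(k,P[k].round(4))
print('d',np.linalg.norm(P['far']-P['near']), 'edge',np.linalg.norm(P['e1']-P['e2']),np.linalg.norm(P['e1']-P['f1']))
ax=P['far']-P['near'];print('yaw',np.arctan2(ax[1],ax[0]))
a2=(P['f1']+P['f2']-P['e1']-P['e2']);print('yaw2',np.arctan2(a2[1],a2[0]))
for n in("top","side"):
    im=cv2.cvtColor(read_camera(n),cv2.COLOR_RGB2HSV).astype(int);H,S,V=im[...,0],im[...,1],im[...,2]
    m=((H>22)&(H<35)&(S>150)&(V>(200 if n=='side' else 120))).astype(np.uint8)
    l=cv2.connectedComponentsWithStats(m);print(n,[(s[4],c.round(1)) for s,c in zip(l[2],l[3]) if 15<s[4]<400])
    for s,c in zip(l[2],l[3]):
        if 30<s[4]<400: print('  drift?',back(n,c,.095).round(4))
    m=((S<55)&(V>120)).astype(np.uint8)
    l=cv2.connectedComponentsWithStats(m)
    for s,c in zip(l[2],l[3]):
        b=back(n,c,.076)
        if 15<s[4]<400 and -.5<b[1]<-.1 and .2<b[0]<.7: print('  bolt?',s[4],c.round(1),b.round(4))
E
```

```text
far [0.6089 0.1455 0.068 ]
near [0.5921 0.0466 0.068 ]
barhole [0.6193 0.2019 0.054 ]
barend [0.6223 0.2178 0.054 ]
stopA [0.6736 0.2347 0.076 ]
stopB [0.5737 0.2512 0.076 ]
e1 [ 0.6422 -0.0061  0.068 ]
e2 [0.5264 0.0133 0.068 ]
f1 [0.6739 0.1787 0.068 ]
f2 [0.5578 0.1966 0.068 ]
t1 [ 0.6514 -0.0289  0.06  ]
t2 [ 0.5117 -0.0058  0.06  ]
d 0.10032034540440134 edge 0.11746408009221525 0.18750143649394593
yaw 1.4029424837597984
yaw2 1.4009055917134114
top [(np.int32(18), array([449.4, 285.2]))]
  bolt? 93 [442.7 247.8] [ 0.5114 -0.3043  0.076 ]
  bolt? 97 [446.9 267. ] [ 0.4621 -0.3126  0.076 ]
side [(np.int32(151), array([273.3, 347.8]))]
  drift? [ 0.4151 -0.324   0.095 ]
  bolt? 223 [328.4 345.1] [ 0.5132 -0.3144  0.076 ]
  bolt? 233 [301.9 351.4] [ 0.4645 -0.3226  0.076 ]
```

```bash
python3 - <<'E'
from h import *
def p4(u,v,s,x,y): return ((u+.5)/s-.5+x,(v+.5)/s-.5+y)
print('drift',back("top",p4(231,325,4,395,205),.095),'bolts',back("top",p4(192,173,4,395,205),.076),back("top",p4(209,249,4,395,205),.076))
to([.5778,-.0376,.14],1.402); to([.42,.23,.16],1.402)
E
```

```text
drift [ 0.4128703  -0.31974864  0.095     ] bolts [ 0.51128895 -0.30399481  0.076     ] [ 0.46252666 -0.31254237  0.076     ]Traceback (most recent call last):
  File "<stdin>", line 4, in <module>
  File "h.py", line 23, in to
    v=R.from_matrix(M.T@T).as_rotvec()
      ~~~~~~~~~~~~~^^^^^^^
  File "scipy/spatial/transform/_rotation.pyx", line 1143, in scipy.spatial.transform._rotation.Rotation.from_matrix
ValueError: Non-positive determinant (left-handed or null coordinate frame) in rotation matrix 0: [[-9.74352571e-01  2.25026812e-01 -3.10353778e-05]
 [ 2.25026779e-01  9.74352488e-01  4.21842188e-04]
 [-1.25165200e-04 -4.04039230e-04  9.99999911e-01]].
```

```bash
sed -i 's/\[\[q,c,0\],\[-c,q,0\]/[[-q,c,0],[c,q,0]/' h.py; python3 - <<'E'
from h import *
to([.5778,-.0376,.14],1.402); to([.42,.23,.16],1.402)
E
```

```text
shift [-1.0953 -0.8236  0.0983] turn [-3.000e-04 -1.000e-04 -1.445e-01] yaw 1.175
shift [-0.5978 -0.4514  0.0581] turn [-3.000e-04 -1.000e-04 -1.445e-01] yaw 1.175
```

```bash
python3 -m crank '[[[-1,-0.1,-0.075,0.01,0,0,-0.03],[-1,-0.2,-0.15,0.02,0,0,-0.06],[-1,-0.3,-0.225,0.03,0,0,-0.09],[-1,-0.4,-0.3,0.04,0,0,-0.12],[-1,-0.48,-0.36,0.05,0,0,-0.1445]]]'; python3 -c "
from h import *
to([.5778,-.0376,.14],1.402)"
```

```text
t: 0.98
tool_pos: [0.3843, 0.293, 0.1643]
orientation: [0.264, 3.13, 0.0]
force: [1.1, -0.5, 0.1]
opening: 0.0473
gripper_force: 0.0
shift [-0.4922 -0.5872  0.0488] turn [0.0002 0.0004 0.0005] yaw 1.4028
```

```bash
python3 -m crank '[[[-1,-0.08,-0.095,0.01,0,0,0],[-1,-0.16,-0.19,0.02,0,0,0],[-1,-0.24,-0.285,0.02,0,0,0],[-1,-0.32,-0.38,0.03,0,0,0],[-1,-0.39,-0.465,0.04,0,0,0]]]'; python3 -c "
from h import *
to([.5778,-.0376,.0635],1.402)"
```

```text
t: 1.6
tool_pos: [0.5375, 0.0309, 0.1445]
orientation: [0.266, 3.129, 0.0]
force: [1.3, 0.3, 0.6]
opening: 0.0011
gripper_force: 0.0
shift [-0.1023 -0.1214  0.162 ] turn [ 0.0001  0.0006 -0.0005] yaw 1.4013
```

```bash
python3 -m crank '[[[-1,-0.06,-0.07,0,0,0,0],[-1,-0.102,-0.121,0,0,0,0],[-1,-0.102,-0.121,0.06,0,0,0],[-1,-0.102,-0.121,0.12,0,0,0],[-1,-0.102,-0.121,0.162,0,0,0]]]'; python3 -m crank '[[[-1,0,0.02,0,0,0,0],[-1,0,0.04,0,0,0,0],[-1,0,0.06,0,0,0,0],[-1,0,0.08,0,0,0,0],[-1,0,0.1,0,0,0,0]]]'
```

```text
t: 2.22
tool_pos: [0.5759, -0.0352, 0.0616]
orientation: [-0.265, -3.129, -0.0]
force: [-0.4, -0.3, -0.1]
opening: 0.0009
gripper_force: 0.0
t: 2.85
tool_pos: [0.5855, 0.015, 0.0638]
orientation: [0.264, 3.13, 0.0]
force: [-0.6, -0.9, -0.5]
opening: 0.0005
gripper_force: 0.0
```

```bash
python3 -m crank '[[[-1,0,0.015,0,0,0,0],[-1,0,0.03,0,0,0,0],[-1,0,0.045,0,0,0,0],[-1,0,0.045,0,0,0,0],[-1,0,0.045,0,0,0,0]]]'; python3 - <<'E'
from h import *
cv2.imwrite("pics/c.png",np.hstack([crop("top",210,175,130,85,3),crop("side",290,170,100,85,3)]))
E
```

```text
t: 3.48
tool_pos: [0.5888, 0.0362, 0.0632]
orientation: [-0.265, -3.13, 0.0]
force: [0.7, -0.1, -0.6]
opening: 0.0004
gripper_force: 0.0
```

View pics/c.png

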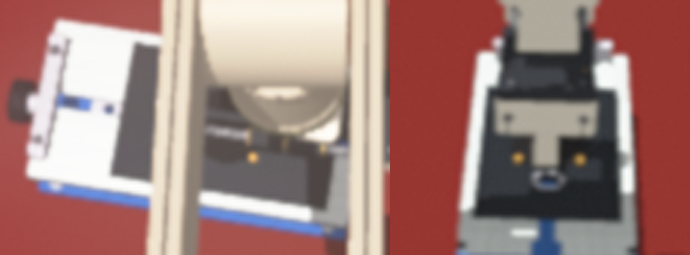

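```bash
python3 - <<'E'
from h import *
s=read_state();print(proj("side",[s['tool_pos'],[.592,.0466,.068],[.5845,.0022,.068]]),proj("top",[s['tool_pos']]))
im=crop("side",315,190,56,75,8);cv2.imwrite("pics/d.png",im)
for p in ([.592,.0466,.068],): pass
for z in(.06,.068):print(back("side",(342.6,230),z))
E
```

```text
[[340.77099249 233.6812569 ]
 [341.46667066 229.51010581]
 [341.15175002 240.50178554]] [[309.07853207 220.66908477]]
[0.59631257 0.05511414 0.06      ]
[0.59446881 0.04420326 0.068     ]
```

View pics/d.png

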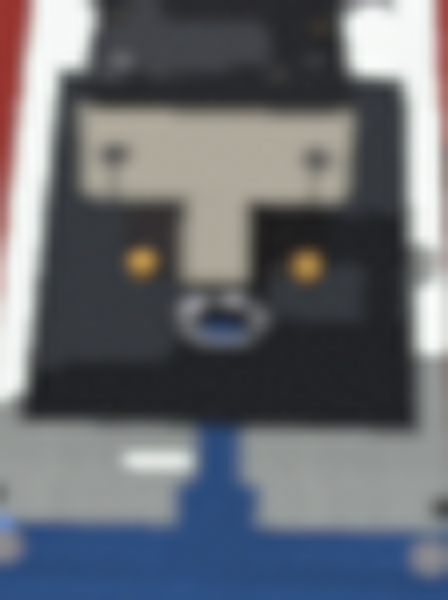

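```bash
python3 - <<'E'
from h import *
s=read_state();p=s['tool_pos'];u=np.array([.168,.986,0]);v=np.array([.986,-.168,0])
for dz in(0,.01,.02,.03):
  z=np.array([0,0,1])
  print(dz,proj("side",[p+z*dz,p+z*(dz+.084)-.094*u-.0375*v,p+z*(dz+.084)-.094*u+.0375*v,p+z*dz-.0175*u, p+z*(dz+.084)-.0375*u]).round(0).tolist())
print(s)
E
```

```text
0 [[341.0, 234.0], [323.0, 228.0], [358.0, 229.0], [341.0, 238.0], [341.0, 214.0]]
0.01 [[341.0, 230.0], [323.0, 224.0], [358.0, 225.0], [341.0, 235.0], [341.0, 210.0]]
0.02 [[341.0, 227.0], [323.0, 220.0], [358.0, 221.0], [341.0, 231.0], [341.0, 206.0]]
0.03 [[341.0, 224.0], [323.0, 216.0], [358.0, 217.0], [341.0, 228.0], [341.0, 203.0]]
{'t': 3.625, 'q': array([-2.57597010e-02,  1.96303272e-01,  1.65042060e+00, -5.65488439e-05,
        1.29492576e+00, -1.42737233e+00]), 'dq': array([-0.00111065,  0.00060777,  0.00023725, -0.00032525, -0.00189832,
        0.00022795]), 'joint_torque': array([ 9.45823453e-02, -5.62179852e+01, -4.60883188e+01,  2.94568508e-04,
        8.15346348e-02, -1.75185029e-03]), 'tool_pos': array([0.58877534, 0.03602481, 0.0632163 ]), 'orientation': array([-2.65407656e-01, -3.13030763e+00,  9.05812947e-05]), 'force': array([ 0.63113548,  0.15649503, -0.4258923 ]), 'wrist_torque': array([ 0.0135985 , -0.02773218, -0.00812562]), 'gripper_force': 0.0, 'opening': 0.0004465939687924898}
```

```bash
python3 - <<'E'
from h import *
im=cv2.imread("pics/side0.png")[40:120,150:240];cv2.imwrite("pics/e.png",cv2.resize(im,None,fx=6,fy=6,interpolation=cv2.INTER_CUBIC))
p=np.array([.2311,.5531,.1883]);y=np.array([np.cos(1.175),np.sin(1.175),0])
for dz in(0,.03):
  P=[p+[0,0,dz]+k*y for k in(-.0465,0,.0465)];q=proj("side",P);print(q.round(1),((q-[150,40])*6).round(0))
E
```

```text
[[196.4 118.2]
 [203.7 112.6]
 [210.7 107.3]] [[279. 469.]
 [322. 436.]
 [364. 404.]]
[[194.6 108.6]
 [202.1 103.2]
 [209.2  98.1]] [[268. 411.]
 [313. 379.]
 [355. 348.]]
```

View pics/e.png

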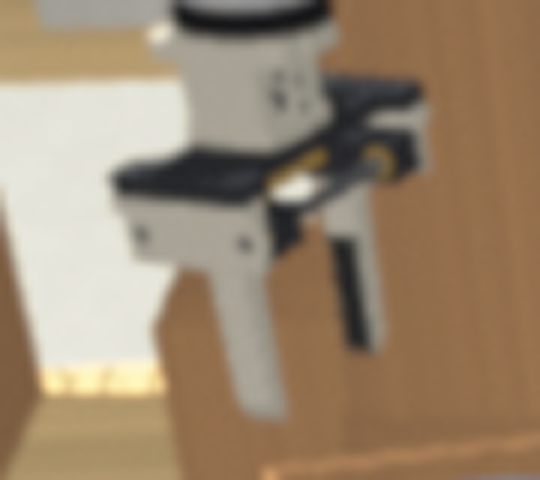

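```bash
python3 -m crank '[[[-1,0,0,0.012,0,0,0],[-1,0,0,0.024,0,0,0],[-1,0,0,0.03,0,0,0],[-1,0,0,0.034,0,0,0],[-1,0,0,0.036,0,0,0]]]';python3 -m crank '[[[-1,0,0,0.002,0,0,0],[-1,0,0,0.004,0,0,0],[-1,0,0,0.006,0,0,0],[-1,0,0,0.008,0,0,0],[-1,0,0,0.008,0,0,0]]]'
```

```text
t: 4.25
tool_pos: [0.5888, 0.0363, 0.0451]
orientation: [-0.265, -3.13, -0.0]
force: [-0.1, -0.4, 0.4]
opening: 0.0005
gripper_force: 0.0
t: 4.88
tool_pos: [0.5887, 0.0363, 0.0411]
orientation: [-0.265, -3.13, -0.0]
force: [0.5, -1.6, 0.0]
opening: 0.0006
gripper_force: 0.0
```

```bash
python3 -m crank '[[[-1,0,0,0.002,0,0,0],[-1,0,0,0.004,0,0,0],[-1,0,0,0.006,0,0,0],[-1,0,0,0.006,0,0,0],[-1,0,0,0.006,0,0,0]]]'; python3 -m crank '[[[-1,0,0,0.002,0,0,0],[-1,0,0,0.004,0,0,0],[-1,0,0,0.006,0,0,0],[-1,0,0,0.006,0,0,0],[-1,0,0,0.006,0,0,0]]]'
```

```text
t: 5.5
tool_pos: [0.5889, 0.0363, 0.0389]
orientation: [0.265, 3.13, -0.0]
force: [-3.1, 0.1, 5.7]
opening: 0.0002
gripper_force: 2.7
t: 6.12
tool_pos: [0.5891, 0.0363, 0.0387]
orientation: [0.264, 3.13, -0.0]
force: [-14.2, -0.3, 26.4]
opening: 0.0003
gripper_force: 13.5
```

```bash
python3 -m crank '[[[-1,0,0,-0.03,0,0,0],[-1,0,-0.06,-0.03,0,0,0],[-1,0,-0.12,-0.03,0,0,0],[-1,0,-0.16,-0.03,0,0,0],[-1,0,-0.16,0.012,0,0,0]]]'; python3 -c "
from h import *
to([.5778,-.0376,.0345],1.402)"
```

```text
t: 6.75
tool_pos: [0.5772, -0.0444, 0.0311]
orientation: [0.267, 3.126, -0.001]
force: [0.1, 1.2, -0.4]
opening: 0.0003
gripper_force: 0.0
shift [ 0.0011  0.0136 -0.0068] turn [-0.0001  0.0027 -0.0012] yaw 1.4001
```

```bash
python3 -m crank '[[[-1,0,0.02,-0.007,0,0,0],[-1,0,0.04,-0.007,0,0,0],[-1,0,0.06,-0.007,0,0,0],[-1,0,0.08,-0.007,0,0,0],[-1,0,0.1,-0.007,0,0,0]]]'; python3 -m crank '[[[-1,0,0.015,0,0,0,0],[-1,0,0.03,0,0,0,0],[-1,0,0.045,0,0,0,0],[-1,0,0.06,0,0,0,0],[-1,0,0.07,0,0,0,0]]]'
```

```text
t: 7.38
tool_pos: [0.5844, 0.0065, 0.0336]
orientation: [0.264, 3.129, -0.003]
force: [-1.5, -6.9, 2.9]
opening: 0.0003
gripper_force: 3.2
t: 8.0
tool_pos: [0.5903, 0.0409, 0.0336]
orientation: [0.264, 3.129, -0.003]
force: [0.2, -5.8, 2.7]
opening: 0.0005
gripper_force: 3.0
```

```bash
python3 -m crank '[[[-1,0,0.005,0,0,0,0],[-1,0,0.01,0,0,0,0],[-1,0,0.015,0,0,0,0],[-1,0,0.02,0,0,0,0],[-1,0,0.02,0,0,0,0]]]'
```

```text
t: 8.62
tool_pos: [0.5917, 0.0484, 0.0335]
orientation: [0.265, 3.13, -0.008]
force: [-2.1, -14.4, 4.2]
opening: 0.0007
gripper_force: 6.4
```

```bash
python3 -m crank '[[[-1,0,0.003,0,0,0,0],[-1,0,0.006,0,0,0,0],[-1,0,0.006,0,0,0,0],[-1,0,0.006,0,0,0,0],[-1,0,0.006,0,0,0,0]]]'
```

```text
t: 9.25
tool_pos: [0.5917, 0.0486, 0.0335]
orientation: [-0.267, -3.13, 0.013]
force: [-4.6, -24.6, 6.3]
opening: 0.0005
gripper_force: 11.0
```

```bash
python3 -m crank '[[[-1,0,-0.03,0,0,0,0],[-1,0,-0.05,-0.06,0,0,0],[-1,0,-0.1,-0.16,0,0,0],[-1,0,-0.2,-0.2,0,0,0],[-0.2,0,-0.3,-0.2,0,0,0]]]'; python3 - <<'E'
from h import *
to([.4129,-.3200,.105],1.73)
cv2.imwrite("pics/f.png",crop("top",210,175,130,85,6))
E
```

```text
t: 9.88
tool_pos: [0.5685, -0.0946, 0.1361]
orientation: [0.261, 3.125, -0.001]
force: [1.0, -0.4, 0.1]
opening: 0.0064
gripper_force: 0.0
shift [ 0.2322 -0.4963  0.0609] turn [-0.0005  0.0035 -0.2076] yaw 1.4038
```

View pics/f.png

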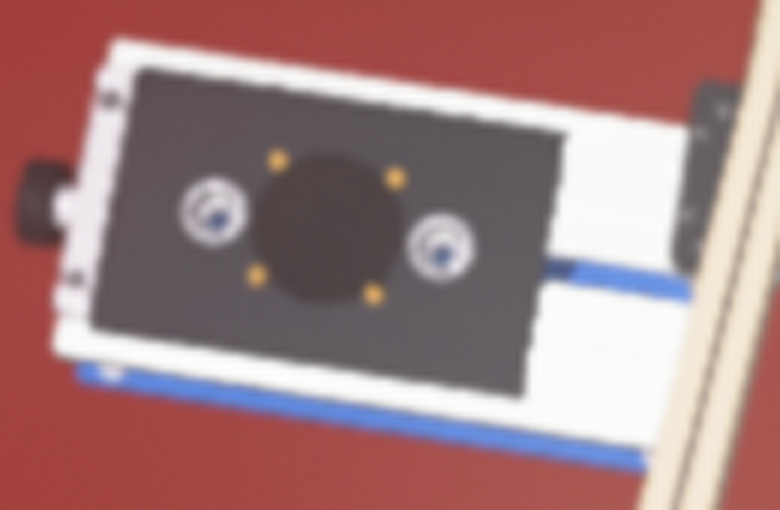

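```bash
python3 - <<'E'
from h import *
def px(u,v): return ((u+.5)/6-.5+210,(v+.5)/6-.5+175)
f=back("top",px(214,211),.068);n=back("top",px(441,247),.068);bf=back("top",px(218,219),.054);bn=back("top",px(442,256),.054)
print(f,n,bf,bn,np.linalg.norm(f-n));u=(f-n)/np.linalg.norm(f-n);print(np.arctan2(u[1],u[0]),(bf-f)@u,(bn-n)@u,(bf-f)@[u[1],-u[0],0],(bn-n)@[u[1],-u[0],0])
E
python3 -m crank '[[[-0.2,0.06,-0.13,0,0,0,-0.05],[-0.2,0.1,-0.22,0,0,0,-0.1],[-0.2,0.14,-0.3,0.02,0,0,-0.16],[-0.2,0.18,-0.39,0.04,0,0,-0.2],[-0.2,0.22,-0.47,0.05,0,0,-0.2076]]]'; python3 -c "
from h import *
to([.4129,-.3200,.1],1.73)"
```

```text
[0.61897039 0.20160538 0.068     ] [0.60168631 0.10311298 0.068     ] [0.61844454 0.20189654 0.054     ] [0.60057991 0.10376116 0.054     ] 0.09999745493846911
1.397078739640456 0.0001958926335010765 0.0004471823682196441 -0.0005682660572522591 -0.0012017808688617924
t: 10.55
tool_pos: [0.4179, -0.3074, 0.1072]
orientation: [-0.249, 3.132, 0.001]
force: [1.0, -0.7, 0.9]
opening: 0.037
gripper_force: 0.0
shift [ 0.0138 -0.0232  0.0144] turn [ 0.0004  0.0001 -0.0002] yaw 1.7297
```

```bash
python3 -m crank '[[[-0.2,0.01,-0.02,0,0,0,0],[-0.2,0.0138,-0.0232,0.014,0,0,0],[-0.2,0.0138,-0.0232,0.06,0,0,0],[-0.2,0.0138,-0.0232,0.1,0,0,0],[-0.2,0.0138,-0.0232,0.12,0,0,0]]]'; python3 -c "
from h import *
print(read_state()['force']);to([.4129,-.3200,.0245],1.73)"
```

```text
t: 11.18
tool_pos: [0.414, -0.3177, 0.0462]
orientation: [0.249, -3.131, -0.003]
force: [0.2, -0.2, 0.1]
opening: 0.0373
gripper_force: 0.0
[ 0.16595653 -0.20450082  0.1068039 ]
shift [ 0.0029 -0.0043  0.0435] turn [ 0.0012 -0.0005 -0.0002] yaw 1.7297
```

```bash
python3 -m crank '[[[-0.2,0,0,0.025,0,0,0],[-0.2,0,0,0.042,0,0,0],[-0.2,0,0,0.042,0,0,0],[-0.2,0,0,0.042,0,0,0],[-1,0,0,0.042,0,0,0]]]' 20; python3 -m crank '[[[-1,0,0,0,0,0,0],[-1,0,0,0,0,0,0],[-1,0,0,0,0,0,0],[-1,0,0,0,0,0,0],[-1,0,0,0,0,0,0]]]' 20
```

```text
t: 11.8
tool_pos: [0.4141, -0.3199, 0.0274]
orientation: [-0.247, 3.131, -0.001]
force: [0.5, 1.0, 0.9]
opening: 0.0311
gripper_force: 0.0
t: 12.42
tool_pos: [0.4144, -0.3211, 0.0278]
orientation: [-0.246, 3.13, -0.005]
force: [0.6, -5.9, 0.8]
opening: 0.0253
gripper_force: 20.0
```

```bash
python3 -m crank '[[[-1,0,0,-0.06,0,0,0],[-1,0,0,-0.12,0,0,0],[-1,0,0,-0.18,0,0,0],[-1,0,0,-0.24,0,0,0],[-1,0,0,-0.25,0,0,0]]]'; python3 -c "
from h import *
print(read_state()['opening']);to([.6032,.1028,.13],1.397)"
```

```text
t: 13.05
tool_pos: [0.4148, -0.3202, 0.1539]
orientation: [-0.247, 3.129, -0.004]
force: [0.2, -0.0, -0.5]
opening: 0.0259
gripper_force: 20.0
0.025945867129118845
shift [-0.5047  0.7767  0.047 ] turn [-0.0014  0.0018  0.2108] yaw 1.7281
```

```bash
python3 -m crank '[[[-1,-0.05,0.08,0,0,0,0.03],[-1,-0.11,0.17,0,0,0,0.07],[-1,-0.17,0.26,0,0,0,0.11],[-1,-0.23,0.36,0,0,0,0.16],[-1,-0.29,0.45,0,0,0,0.21]]]'; python3 -c "
from h import *
to([.6032,.1028,.105],1.397)"
```

```text
t: 13.68
tool_pos: [0.5211, -0.0723, 0.1499]
orientation: [-0.274, -3.127, -0.001]
force: [0.6, 0.1, -1.6]
opening: 0.0261
gripper_force: 20.0
shift [-0.1008  0.3735  0.0898] turn [ 0.0002 -0.0015 -0.0008] yaw 1.3957
```

```bash
python3 -m crank '[[[-1,-0.03,0.1,0,0,0,0],[-1,-0.06,0.2,0.02,0,0,0],[-1,-0.08,0.29,0.05,0,0,0],[-1,-0.09,0.34,0.08,0,0,0],[-1,-0.09,0.35,0.09,0,0,0]]]'; python3 -m crank '[[[-1,0,0,0,0,0,0],[-1,0,0,0,0,0,0],[-1,0,0,0,0,0,0],[-1,0,0,0,0,0,0],[-1,0,0,0,0,0,0]]]';python3 - <<'E'
from h import *
to([.6032,.1028,.095],1.397)
# predicted pin tip pixel from TCP (+1.5mm toolx) and hole
s=read_state();M=R.from_rotvec(s['orientation']).as_matrix();t=s['tool_pos']+M@[.0015,0,0]
print(s['tool_pos'],proj("side",[t-[0,0,.0198],t+[0,0,.0222],[.6017,.1031,.068]]))
cv2.imwrite("pics/g.png",crop("side",310,165,70,70,8))
E
```

```text
t: 14.3
tool_pos: [0.5943, 0.0917, 0.1034]
orientation: [-0.267, -3.125, 0.001]
force: [-0.5, -1.0, -0.8]
opening: 0.0257
gripper_force: 20.0
t: 14.92
tool_pos: [0.5962, 0.0898, 0.1071]
orientation: [0.271, 3.129, 0.0]
force: [-0.4, 0.3, -1.1]
opening: 0.0255
gripper_force: 20.0
shift [-0.0093  0.0281  0.0241] turn [0.0001 0.0003 0.0005] yaw 1.3978
[0.59621346 0.08978225 0.10706017] [[340.10329751 213.27238527]
 [340.39653151 199.12518185]
 [341.89974125 216.50621466]]
```

View pics/g.png

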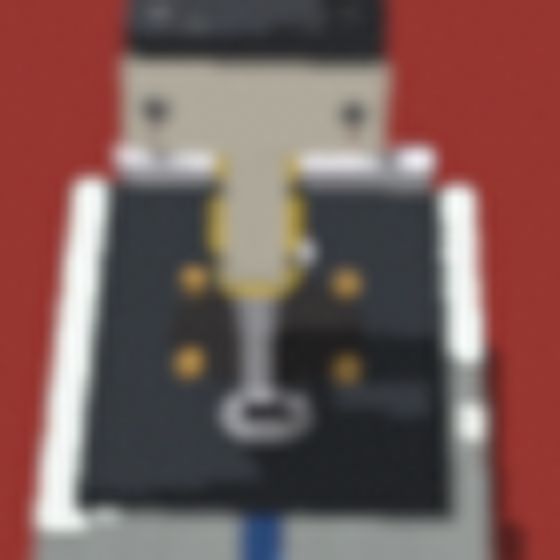

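```bash
python3 -c "
from h import *
to([.6007,.1033,.080],1.397)"; python3 -m crank '[[[-1,-0.004,0.02,0,0,0,0],[-1,-0.0042,0.0276,0,0,0,0],[-1,-0.0042,0.0276,0.02,0,0,0],[-1,-0.0042,0.0276,0.04,0,0,0],[-1,-0.0042,0.0276,0.05,0,0,0]]]'; python3 -c "
from h import *
to([.6007,.1033,.074],1.397)"
```

```text
shift [-0.0043  0.028   0.0539] turn [0.     0.0002 0.0006] yaw 1.398
t: 15.6
tool_pos: [0.5995, 0.1031, 0.08]
orientation: [-0.271, -3.128, 0.001]
force: [-0.4, 0.4, -1.4]
opening: 0.0258
gripper_force: 20.0
shift [-0.0023  0.0008  0.0121] turn [-0.0004 -0.0013  0.0007] yaw 1.3981
```

```bash
python3 -m crank '[[[-1,-0.0023,0.0008,0.006,0,0,0],[-1,-0.0023,0.0008,0.012,0,0,0],[-1,-0.0023,0.0008,0.016,0,0,0],[-1,-0.0023,0.0008,0.018,0,0,0],[-1,-0.0023,0.0008,0.018,0,0,0]]]'
```

```text
t: 16.23
tool_pos: [0.6018, 0.1035, 0.0728]
orientation: [0.271, 3.13, 0.0]
force: [-0.3, 0.8, -0.4]
opening: 0.0257
gripper_force: 20.0
```

```bash
python3 -m crank '[[[-1,0,0,0.003,0,0,0],[-1,0,0,0.006,0,0,0],[-1,0,0,0.008,0,0,0],[-1,0,0,0.01,0,0,0],[-1,0,0,0.01,0,0,0]]]'
```

```text
t: 16.85
tool_pos: [0.6016, 0.1035, 0.0676]
orientation: [-0.271, -3.13, 0.0]
force: [-0.1, -0.6, -0.8]
opening: 0.0259
gripper_force: 20.0
```

```bash
python3 -m crank '[[[-1,0,0,0.004,0,0,0],[-1,0,0,0.008,0,0,0],[-1,0,0,0.012,0,0,0],[-1,0,0,0.016,0,0,0],[-1,0,0,0.018,0,0,0]]]'
```

```text
t: 17.48
tool_pos: [0.6016, 0.1035, 0.0585]
orientation: [-0.271, -3.13, 0.0]
force: [-0.5, -0.3, -1.0]
opening: 0.0257
gripper_force: 20.0
```

```bash
python3 -m crank '[[[-1,0,0,0.002,0,0,0],[-1,0,0,0.004,0,0,0],[-1,0,0,0.006,0,0,0],[-1,0,0,0.008,0,0,0],[-1,0,0,0.008,0,0,0]]]'
```

```text
t: 18.1
tool_pos: [0.6016, 0.1035, 0.0546]
orientation: [-0.271, -3.13, 0.0]
force: [-0.1, 0.1, -1.4]
opening: 0.0256
gripper_force: 20.0
```

```bash
python3 -m crank '[[[-1,0,0,0.002,0,0,0],[-1,0,0,0.003,0,0,0],[-1,0,0,0.004,0,0,0],[-1,0,0,0.005,0,0,0],[-1,0,0,0.005,0,0,0]]]'
```

```text
t: 18.73
tool_pos: [0.6017, 0.1035, 0.0522]
orientation: [-0.271, -3.13, 0.0]
force: [-0.9, 0.3, -1.5]
opening: 0.0257
gripper_force: 20.0
```

```bash
python3 -m crank '[[[-1,0,0,0.001,0,0,0],[-1,0,0,0.002,0,0,0],[-1,0,0,0.003,0,0,0],[-1,0,0,0.004,0,0,0],[-1,0,0,0.004,0,0,0]]]'
```

```text
t: 19.35
tool_pos: [0.6021, 0.1033, 0.0506]
orientation: [0.271, 3.129, -0.0]
force: [-0.1, -2.8, 3.1]
opening: 0.0262
gripper_force: 20.0
```

```bash
python3 -m crank '[[[-1,0,-0.001,0.001,0,0,0],[-1,0,-0.001,0.002,0,0,0],[-1,0,-0.001,0.003,0,0,0],[-1,0,-0.001,0.004,0,0,0],[-1,0,-0.001,0.004,0,0,0]]]'
```

```text
t: 19.98
tool_pos: [0.6018, 0.1026, 0.048]
orientation: [0.271, 3.13, -0.001]
force: [2.8, -4.4, 0.5]
opening: 0.0257
gripper_force: 20.0
```

```bash
python3 -m crank '[[[-1,-0.0005,-0.001,0.001,0,0,0],[-1,-0.0005,-0.001,0.002,0,0,0],[-1,-0.0005,-0.001,0.003,0,0,0],[-1,-0.0005,-0.001,0.005,0,0,0],[-1,-0.0005,-0.001,0.005,0,0,0]]]'
```

```text
t: 20.6
tool_pos: [0.602, 0.1025, 0.0465]
orientation: [0.271, 3.13, -0.0]
force: [-1.2, -3.6, 6.2]
opening: 0.0255
gripper_force: 20.0
```

```bash
python3 -m crank '[[[-1,0,0,0.001,0,0,0],[-1,0,0,0.002,0,0,0],[-1,0,0,0.003,0,0,0],[-1,0,0,0.003,0,0,0],[-1,0,0,0.003,0,0,0]]]'
```

```text
t: 21.22
tool_pos: [0.6024, 0.1025, 0.0462]
orientation: [0.27, 3.129, 0.0]
force: [-2.8, -3.8, 13.8]
opening: 0.0258
gripper_force: 20.0
```

```bash
python3 -m crank '[[[-1,0,0,-0.003,0,0,0],[-0.25,0,0,-0.003,0,0,0],[-0.25,0,0,-0.003,0,0,0],[-0.25,0,0,-0.06,0,0,0],[-0.25,0,0,-0.15,0,0,0]]]'; python3 -m crank '[[[-0.25,0,-0.09,-0.02,0,0,-0.04],[-0.25,0.02,-0.2,-0.02,0,0,-0.09],[-0.25,0.05,-0.32,-0.02,0,0,-0.14],[-0.25,0.06,-0.43,0,0,0,-0.19],[-0.25,0.06,-0.54,0,0,0,-0.212]]]'; python3 - <<'E'
from h import *
to([.5113,-.3042,.075],1.73)
cv2.imwrite("pics/i.png",crop("top",210,175,130,85,4))
im=read_camera("top");print(back("top",(428,158),.095),proj("top",[[.602,.1028,.113]]))
h=cv2.cvtColor(im,cv2.COLOR_RGB2HSV).astype(int);m=((h[...,0]>22)&(h[...,0]<35)&(h[...,1]>140)).astype(np.uint8);m[:,:250]=0;m[260:]=0;m[:,330:]=0
l=cv2.connectedComponentsWithStats(m);print(l[2],l[3])
E
```

```text
t: 21.85
tool_pos: [0.5994, 0.1027, 0.1172]
orientation: [-0.27, -3.124, 0.001]
force: [1.0, 0.2, 0.9]
opening: 0.035
gripper_force: 0.0
t: 22.48
tool_pos: [0.5242, -0.1591, 0.118]
orientation: [0.255, -3.13, -0.002]
force: [1.1, -0.5, 0.1]
opening: 0.0351
gripper_force: 0.0
shift [ 0.0723 -0.2823  0.0856] turn [ 0.001  -0.001   0.0022] yaw 1.7334
[ 0.74362841 -0.27354706  0.095     ] [[281.81942559 211.99967447]]
[[     0      0    640    480 307155]
 [   277    208     10     10     45]] [[319.50555257 239.50402565]
 [281.6        212.02222222]]
```

```bash
python3 -m crank '[[[-0.25,0.03,-0.11,0,0,0,0],[-0.25,0.06,-0.21,0.02,0,0,0],[-0.25,0.07,-0.26,0.04,0,0,0],[-0.25,0.07,-0.265,0.06,0,0,0],[-0.25,0.07,-0.265,0.07,0,0,0]]]'; python3 -c "
from h import *
to([.5113,-.3042,.024],1.73)"
```

```text
t: 23.2
tool_pos: [0.5123, -0.2932, 0.083]
orientation: [0.252, -3.13, -0.003]
force: [-0.4, -0.4, 0.3]
opening: 0.0349
gripper_force: 0.0
shift [ 0.0054 -0.0217  0.1179] turn [ 0.0012 -0.0007  0.0009] yaw 1.7315
```

```bash
python3 -m crank '[[[-0.25,0.0045,-0.0217,0,0,0,0],[-0.25,0.0045,-0.0217,0.03,0,0,0],[-0.25,0.0045,-0.0217,0.06,0,0,0],[-0.25,0.0045,-0.0217,0.06,0,0,0],[-0.25,0.0045,-0.0217,0.06,0,0,0]]]'; python3 -c "
from h import *
to([.5113,-.3042,.024],1.73)"
```

```text
t: 23.82
tool_pos: [0.5119, -0.3056, 0.0541]
orientation: [0.252, -3.131, -0.0]
force: [0.1, -0.7, -0.8]
opening: 0.0347
gripper_force: 0.0
shift [0.0008 0.003  0.0602] turn [ 0.0002 -0.0002  0.0009] yaw 1.7313
```

```bash
python3 -m crank '[[[-0.25,0.0008,0.001,0.03,0,0,0],[-0.25,0.0008,0.001,0.059,0,0,0],[-0.25,0.0008,0.001,0.059,0,0,0],[-0.25,0.0008,0.001,0.059,0,0,0],[-1,0.0008,0.001,0.059,0,0,0]]]' 20; python3 -m crank '[[[-1,0,0,0,0,0,0],[-1,0,0,0,0,0,0],[-1,0,0,0,0,0,0],[-1,0,0,-0.1,0,0,0],[-1,0,0,-0.2,0,0,0]]]' 20
```

```text
t: 24.45
tool_pos: [0.5119, -0.3057, 0.0253]
orientation: [-0.252, 3.131, -0.001]
force: [0.2, 0.2, -0.4]
opening: 0.0292
gripper_force: 0.0
t: 25.08
tool_pos: [0.5105, -0.3047, 0.1246]
orientation: [0.251, -3.129, -0.003]
force: [1.2, 0.3, -0.3]
opening: 0.0264
gripper_force: 19.7
```

```bash
python3 -m crank '[[[-1,0,0.05,-0.06,0,0,0.03],[-1,0,0.15,-0.06,0,0,0.07],[-1,-0.03,0.25,-0.06,0,0,0.11],[-1,-0.06,0.36,-0.06,0,0,0.16],[-1,-0.1,0.47,-0.06,0,0,0.212]]]'; python3 -c "
from h import *
to([.6195,.2011,.15],1.397)"
```

```text
t: 25.7
tool_pos: [0.5228, -0.0638, 0.1545]
orientation: [-0.276, -3.129, -0.0]
force: [1.7, -0.2, -1.7]
opening: 0.0257
gripper_force: 19.7
shift [-0.0977  0.5554  0.0089] turn [ 0.     -0.0003 -0.0014] yaw 1.3949
```

```bash
python3 -m crank '[[[-1,-0.02,0.11,0,0,0,0],[-1,-0.04,0.22,0,0,0,0],[-1,-0.06,0.33,0,0,0,0],[-1,-0.08,0.44,0,0,0,0],[-1,-0.09,0.53,0,0,0,0]]]'; python3 -m crank '[[[-1,0,0,0.02,0,0,0],[-1,0,0,0.04,0,0,0],[-1,0,0,0.06,0,0,0],[-1,0,0,0.07,0,0,0],[-1,0,0,0.07,0,0,0]]]';python3 -c "
from h import *
to([.6195,.2011,.075],1.397)"
```

```text
t: 26.32
tool_pos: [0.6132, 0.1901, 0.1541]
orientation: [-0.269, -3.129, 0.0]
force: [0.0, -1.6, -1.2]
opening: 0.0261
gripper_force: 19.7
t: 26.95
tool_pos: [0.6128, 0.1871, 0.1192]
orientation: [-0.272, -3.129, 0.0]
force: [-0.1, -1.0, -1.0]
opening: 0.0258
gripper_force: 19.7
shift [-0.0083  0.0299  0.0885] turn [-0.0002 -0.0005  0.0001] yaw 1.3972
```

```bash
python3 -m crank '[[[-1,-0.0083,0.0299,0,0,0,0],[-1,-0.0083,0.0299,0.02,0,0,0],[-1,-0.0083,0.0299,0.05,0,0,0],[-1,-0.0083,0.0299,0.08,0,0,0],[-1,-0.0083,0.0299,0.088,0,0,0]]]'; python3 -m crank '[[[-1,0,0,0.006,0,0,0],[-1,0,0,0.012,0,0,0],[-1,0,0,0.018,0,0,0],[-1,0,0,0.022,0,0,0],[-1,0,0,0.022,0,0,0]]]';python3 -c "
from h import *
to([.6195,.2011,.062],1.397)"
```

```text
t: 27.58
tool_pos: [0.6182, 0.2014, 0.0731]
orientation: [-0.271, -3.126, 0.002]
force: [-0.3, 0.5, -1.1]
opening: 0.0258
gripper_force: 19.7
t: 28.2
tool_pos: [0.6197, 0.2019, 0.0646]
orientation: [-0.271, -3.13, 0.0]
force: [0.7, 0.5, -0.9]
opening: 0.0257
gripper_force: 19.7
shift [ 0.0002 -0.0017  0.0053] turn [-0.     -0.0001  0.0008] yaw 1.3982
```

```bash
python3 -m crank '[[[-1,0,-0.0014,0.006,0,0,0],[-1,0,-0.0014,0.012,0,0,0],[-1,0,-0.0014,0.017,0,0,0],[-1,0,-0.0014,0.021,0,0,0],[-1,0,-0.0014,0.021,0,0,0]]]'
```

```text
t: 28.82
tool_pos: [0.6203, 0.2012, 0.0553]
orientation: [0.271, 3.129, 0.0]
force: [-2.4, -0.9, 4.8]
opening: 0.0258
gripper_force: 19.9
```

```bash
python3 -m crank '[[[-1,0,0,0.002,0,0,0],[-1,0,0,0.004,0,0,0],[-1,0,0,0.006,0,0,0],[-1,0,0,0.007,0,0,0],[-1,0,0,0.007,0,0,0]]]'
```

```text
t: 29.45
tool_pos: [0.6193, 0.2015, 0.0501]
orientation: [-0.27, -3.129, -0.0]
force: [-0.8, 2.6, -0.8]
opening: 0.0252
gripper_force: 19.9
```

```bash
python3 -m crank '[[[-1,0,0.0006,0.002,0,0,0],[-1,0,0.0006,0.005,0,0,0],[-1,0,0.0006,0.008,0,0,0],[-1,0,0.0006,0.011,0,0,0],[-1,0,0.0006,0.011,0,0,0]]]'
```

```text
t: 30.08
tool_pos: [0.6193, 0.2013, 0.0447]
orientation: [-0.271, -3.129, 0.001]
force: [-5.1, 0.3, 0.3]
opening: 0.0254
gripper_force: 20.0
```

```bash
python3 -m crank '[[[-1,0,0,0.001,0,0,0],[-1,0,0,0.002,0,0,0],[-1,0,0,0.003,0,0,0],[-1,0,0,0.004,0,0,0],[-1,0,0,0.004,0,0,0]]]'
```

```text
t: 30.7
tool_pos: [0.6195, 0.2012, 0.0441]
orientation: [-0.271, -3.129, 0.001]
force: [-9.4, -1.3, 9.8]
opening: 0.0256
gripper_force: 20.0
```

```bash
python3 -m crank '[[[-1,0.002,0,0,0,0,0],[-1,0.002,0,0,0,0,0],[-1,0.002,0,0.002,0,0,0],[-1,0.002,0,0.002,0,0,0],[-1,0.002,0,0.002,0,0,0]]]'
```

```text
t: 31.32
tool_pos: [0.6195, 0.2012, 0.044]
orientation: [0.271, 3.128, -0.001]
force: [-8.5, -2.2, 12.0]
opening: 0.0256
gripper_force: 20.0
```

```bash
python3 -m crank '[[[-1,0,0,-0.003,0,0,0],[-0.25,0,0,-0.003,0,0,0],[-0.25,0,0,-0.003,0,0,0],[-0.25,0,0,-0.06,0,0,0],[-0.25,0,0,-0.15,0,0,0]]]'; python3 -m crank '[[[-0.25,0,-0.05,-0.01,0,0,0],[-0.25,0,-0.15,-0.01,0,0,0],[-0.25,0,-0.2,-0.01,0,0,0],[-0.25,0,-0.2,0,0,0,0],[-0.25,0,-0.2,0,0,0,0]]]';  python3 - <<'E'
from h import *
to([.6022,.1025,.048],1.397)
s=crop("side",310,165,70,70,8);cv2.imwrite("pics/j.png",s)
E
```

```text
t: 31.95
tool_pos: [0.6174, 0.2014, 0.1157]
orientation: [-0.27, -3.126, 0.002]
force: [1.0, -0.3, -0.6]
opening: 0.0351
gripper_force: 0.0
t: 32.58
tool_pos: [0.601, 0.1033, 0.116]
orientation: [-0.271, -3.128, -0.0]
force: [-0.3, 0.7, -0.1]
opening: 0.0348
gripper_force: 0.0
shift [-0.0029 -0.0011  0.136 ] turn [-0.     -0.001   0.0005] yaw 1.3978
```

View pics/j.png

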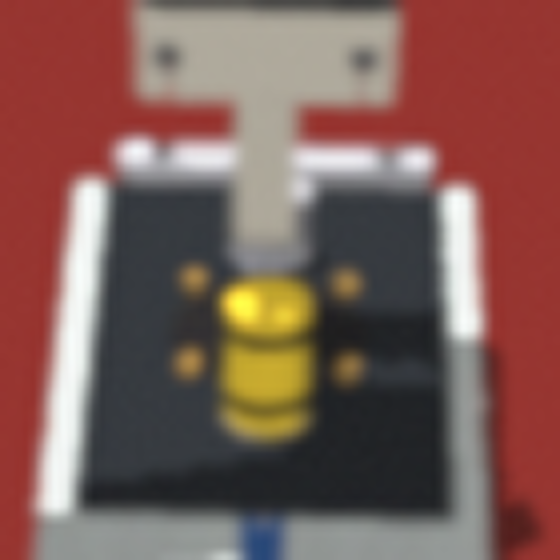

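```bash
python3 -m crank '[[[-0.25,-0.0025,-0.001,0.06,0,0,0],[-0.25,-0.0025,-0.001,0.136,0,0,0],[-0.25,-0.0025,-0.001,0.136,0,0,0],[-0.25,-0.0025,-0.001,0.136,0,0,0],[-1,-0.0025,-0.001,0.136,0,0,0]]]' 20; python3 -m crank '[[[-1,0,0,0,0,0,0],[-1,0,0,0,0,0,0],[-1,0,0,0,0,0,0],[-1,0,0,-0.02,0,0,0],[-1,0,0,-0.04,0,0,0]]]' 20
```

```text
t: 33.25
tool_pos: [0.6044, 0.1029, 0.0515]
orientation: [0.27, 3.127, 0.001]
force: [0.2, 0.4, -0.6]
opening: 0.0288
gripper_force: 0.0
t: 33.88
tool_pos: [0.6025, 0.1026, 0.0699]
orientation: [-0.271, -3.129, -0.0]
force: [-0.5, -0.1, -1.3]
opening: 0.0255
gripper_force: 20.0
```

```bash
python3 -m crank '[[[-1,0,0,-0.06,0,0,0],[-1,0,0,-0.12,0,0,0],[-1,0,-0.03,-0.16,0,0,-0.04],[-1,0,-0.14,-0.16,0,0,-0.09],[-1,0.02,-0.25,-0.16,0,0,-0.14]]]'; python3 -c "
from h import *
to([.4142,-.3217,.11],1.73)"
```

```text
t: 34.5
tool_pos: [0.5715, -0.0199, 0.1504]
orientation: [-0.081, 3.139, -0.0]
force: [0.6, -0.4, -0.9]
opening: 0.0253
gripper_force: 20.0
shift [ 0.3452 -0.5867  0.0805] turn [-0.0002  0.0008 -0.0687] yaw 1.6221
```

```bash
python3 -m crank '[[[-1,0.06,-0.1,0,0,0,-0.03],[-1,0.12,-0.2,0,0,0,-0.065],[-1,0.18,-0.3,0,0,0,-0.065],[-1,0.24,-0.4,0,0,0,-0.065],[-1,0.3,-0.5,0,0,0,-0.065]]]'; python3 -m crank '[[[-1,0.01,-0.03,0.02,0,0,0],[-1,0.02,-0.05,0.05,0,0,0],[-1,0.02,-0.05,0.07,0,0,0],[-1,0.02,-0.05,0.07,0,0,0],[-1,0.02,-0.05,0.07,0,0,0]]]'; python3 -c "
from h import *
to([.4142,-.3217,.078],1.73)"
```

```text
t: 35.12
tool_pos: [0.4324, -0.2771, 0.1501]
orientation: [-0.235, 3.132, -0.001]
force: [-0.2, -0.3, -1.7]
opening: 0.0257
gripper_force: 20.0
t: 35.75
tool_pos: [0.4279, -0.301, 0.1143]
orientation: [-0.237, 3.133, 0.0]
force: [0.3, -0.1, -0.9]
opening: 0.0255
gripper_force: 20.0
shift [ 0.0332 -0.0368  0.0727] turn [ 0.0001  0.     -0.0052] yaw 1.7218
```

Pin tip is about rep−0.0225; the rack top is 0.050, so I move over the hole, then go down with checks.

```bash
python3 -m crank '[[[-1,0.025,-0.03,0,0,0,-0.005],[-1,0.0332,-0.0368,0,0,0,-0.005],[-1,0.0332,-0.0368,0.03,0,0,-0.005],[-1,0.0332,-0.0368,0.06,0,0,-0.005],[-1,0.0332,-0.0368,0.07,0,0,-0.005]]]'; python3 -m crank '[[[-1,0,0,0.005,0,0,0],[-1,0,0,0.01,0,0,0],[-1,0,0,0.018,0,0,0],[-1,0,0,0.026,0,0,0],[-1,0,0,0.026,0,0,0]]]';  python3 -c "
from h import *
to([.4142,-.3217,.06],1.73)"
```

```text
t: 36.38
tool_pos: [0.4127, -0.3212, 0.0769]
orientation: [0.247, -3.13, -0.004]
force: [0.2, 0.2, -1.0]
opening: 0.0256
gripper_force: 20.0
t: 37.0
tool_pos: [0.4133, -0.3224, 0.0658]
orientation: [0.247, -3.131, -0.001]
force: [-0.6, 0.7, -1.2]
opening: 0.0254
gripper_force: 20.0
shift [-0.0019  0.0011  0.0116] turn [ 0.0004 -0.0003 -0.0013] yaw 1.728
```

```bash
python3 -m crank '[[[-1,-0.0019,0.0011,0.012,0,0,0],[-1,-0.0019,0.0011,0.024,0,0,0],[-1,-0.0019,0.0011,0.036,0,0,0],[-1,-0.0019,0.0011,0.044,0,0,0],[-1,-0.0019,0.0011,0.05,0,0,0]]]'; python3 -m crank '[[[-1,0,0,0.003,0,0,0],[-1,0,0,0.006,0,0,0],[-1,0,0,0.009,0,0,0],[-1,0,0,0.012,0,0,0],[-1,0,0,0.012,0,0,0]]]'
```

```text
t: 37.62
tool_pos: [0.4143, -0.3218, 0.0409]
orientation: [0.247, -3.132, -0.0]
force: [-0.2, 0.1, -0.7]
opening: 0.0255
gripper_force: 20.0
t: 38.25
tool_pos: [0.4144, -0.3219, 0.0351]
orientation: [0.247, -3.132, -0.0]
force: [0.2, -0.4, -1.4]
opening: 0.0252
gripper_force: 20.0
```

```bash
python3 -m crank '[[[-1,0,0,0.003,0,0,0],[-1,0,0,0.006,0,0,0],[-1,0,0,0.009,0,0,0],[-1,0,0,0.009,0,0,0],[-1,0,0,0.009,0,0,0]]]'
```

```text
t: 38.88
tool_pos: [0.4151, -0.3222, 0.0331]
orientation: [-0.247, 3.131, -0.001]
force: [-7.4, 7.4, 18.1]
opening: 0.0256
gripper_force: 20.0
```

```bash
python3 -m crank '[[[-1,0,0,0.001,0,0,0],[-1,0,0,0.002,0,0,0],[-1,0,0,0.003,0,0,0],[-1,0,0,0.004,0,0,0],[-1,0,0,0.004,0,0,0]]]'
```

```text
t: 39.5
tool_pos: [0.4159, -0.3221, 0.0323]
orientation: [-0.247, 3.13, -0.001]
force: [-7.5, 10.4, 27.7]
opening: 0.0258
gripper_force: 20.0
```

```bash
python3 -m crank '[[[-1,0.002,0.002,-0.006,0,0,0],[-1,0.002,0.002,-0.006,0,0,0],[-1,0.002,0.002,-0.003,0,0,0],[-1,0.002,0.002,-0.001,0,0,0],[-1,0.002,0.002,-0.001,0,0,0]]]'
```

```text
t: 40.12
tool_pos: [0.4152, -0.3221, 0.0324]
orientation: [-0.247, 3.129, -0.004]
force: [-1.2, 5.7, 22.1]
opening: 0.026
gripper_force: 20.0
```

```bash
python3 -m crank '[[[-1,0,0,-0.006,0,0,0],[-0.25,0,0,-0.006,0,0,0],[-0.25,0,0,-0.006,0,0,0],[-0.25,0,0,-0.06,0,0,0],[-0.25,0,0,-0.17,0,0,0]]]'; python3 -m crank '[[[-0.25,0,0.05,-0.03,0,0,0],[-0.25,0,0.15,-0.03,0,0,0],[-0.25,0,0.25,-0.03,0,0,0],[-0.25,0,0.25,-0.03,0,0,0],[-0.25,0,0.25,-0.03,0,0,0]]]'; python3 - <<'E'
from h import *
to([.4630,-.3135,.075],1.73)
im=np.hstack([crop("side",245,325,110,70,3.6),crop("top",415,225,62,70,5.0)[:252]]);cv2.imwrite("pics/k.png",im)
print(proj("side",[[.413,-.3205,.095],[.413,-.3205,.05],[.4625,-.3125,.076]]),proj("top",[[.413,-.3205,.095]]))
E
```

```text
t: 40.75
tool_pos: [0.4108, -0.3191, 0.1116]
orientation: [0.246, -3.127, -0.009]
force: [0.7, -0.0, 0.8]
opening: 0.0349
gripper_force: 0.0
t: 41.38
tool_pos: [0.3937, -0.1979, 0.1292]
orientation: [0.248, -3.132, 0.001]
force: [0.0, -0.1, -0.1]
opening: 0.035
gripper_force: 0.0
shift [-0.1006 -0.25    0.1085] turn [-0.0003 -0.0001 -0.0008] yaw 1.7287
[[272.08398854 346.33444793]
 [273.87810633 362.70893835]
 [300.35185623 347.04973493]] [[452.67293936 285.81836537]]
```

View pics/k.png

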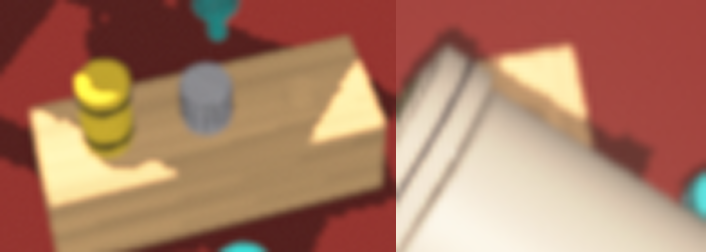

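```bash
python3 -m crank '[[[-0.25,-0.05,-0.11,0,0,0,0],[-0.25,-0.1,-0.22,0,0,0,0],[-0.25,-0.1006,-0.25,0.03,0,0,0],[-0.25,-0.1006,-0.25,0.08,0,0,0],[-0.25,-0.1006,-0.25,0.1,0,0,0]]]'; python3 -c "
from h import *
to([.4630,-.3133,.0245],1.73)"
```

```text
t: 42.1
tool_pos: [0.4616, -0.3136, 0.0768]
orientation: [0.244, -3.129, -0.004]
force: [-0.4, -0.1, 0.1]
opening: 0.0348
gripper_force: 0.0
shift [-3.100e-03 -1.000e-04  1.046e-01] turn [ 0.0017 -0.0016 -0.0023] yaw 1.7264
```

```bash
python3 -m crank '[[[-0.25,-0.0015,0.001,0.05,0,0,0],[-0.25,-0.0015,0.001,0.101,0,0,0],[-0.25,-0.0015,0.001,0.101,0,0,0],[-0.25,-0.0015,0.001,0.101,0,0,0],[-1,-0.0015,0.001,0.101,0,0,0]]]' 20; python3 -m crank '[[[-1,0,0,0,0,0,0],[-1,0,0,0,0,0,0],[-1,0,0,0,0,0,0],[-1,0,0,-0.1,0,0,0],[-1,0,0,-0.2,0,0,0]]]' 20; python3 -c "
from h import *
to([.6023,.1028,.15],1.397)"
```

```text
t: 42.72
tool_pos: [0.4646, -0.3135, 0.0305]
orientation: [-0.247, 3.13, -0.003]
force: [0.8, 0.7, 0.7]
opening: 0.0288
gripper_force: 0.0
t: 43.35
tool_pos: [0.4628, -0.3119, 0.1292]
orientation: [0.247, -3.13, -0.002]
force: [0.3, -0.2, -0.8]
opening: 0.0258
gripper_force: 19.7
shift [-0.4053  0.7756 -0.041 ] turn [ 0.0009 -0.0011  0.2108] yaw 1.728
```

```bash
python3 -m crank '[[[-1,-0.05,0.08,-0.02,0,0,0.03],[-1,-0.1,0.18,-0.03,0,0,0.07],[-1,-0.15,0.28,-0.03,0,0,0.11],[-1,-0.2,0.38,-0.03,0,0,0.16],[-1,-0.25,0.47,-0.03,0,0,0.211]]]'; python3 -c "
from h import *
to([.6023,.1028,.105],1.397)"
```

```text
t: 43.98
tool_pos: [0.5504, -0.0589, 0.1438]
orientation: [0.277, 3.129, 0.0]
force: [0.1, 0.0, -1.2]
opening: 0.0255
gripper_force: 19.7
shift [-0.0454  0.3366  0.0776] turn [ 0.0001  0.     -0.0017] yaw 1.3943
```

```bash
python3 -m crank '[[[-1,-0.01,0.09,0,0,0,0],[-1,-0.02,0.18,0,0,0,0],[-1,-0.03,0.27,0.03,0,0,0],[-1,-0.035,0.32,0.07,0,0,0],[-1,-0.035,0.32,0.075,0,0,0]]]'; python3 -m crank '[[[-1,0,0,0.02,0,0,0],[-1,0,0,0.03,0,0,0],[-1,0,0,0.03,0,0,0],[-1,0,0,0.03,0,0,0],[-1,0,0,0.03,0,0,0]]]';  python3 -c "
from h import *
to([.6023,.1028,.065],1.397)"
```

```text
t: 44.6
tool_pos: [0.5937, 0.0954, 0.104]
orientation: [-0.269, -3.126, 0.0]
force: [-1.1, -0.1, -1.3]
opening: 0.0254
gripper_force: 19.7
t: 45.22
tool_pos: [0.5956, 0.0934, 0.0918]
orientation: [0.274, 3.129, 0.0]
force: [-0.1, 0.1, -1.7]
opening: 0.0257
gripper_force: 19.7
shift [-0.0099  0.0208  0.0536] turn [ 0.0001  0.0005 -0.0005] yaw 1.3963
```

```bash
python3 -m crank '[[[-1,-0.0099,0.0208,0,0,0,0],[-1,-0.0099,0.0208,0,0,0,0],[-1,-0.0099,0.0208,0.02,0,0,0],[-1,-0.0099,0.0208,0.038,0,0,0],[-1,-0.0099,0.0208,0.05,0,0,0]]]';  python3 -c "
from h import *
to([.6023,.1028,.058],1.397)"
```

```text
t: 45.85
tool_pos: [0.6011, 0.1029, 0.0647]
orientation: [-0.273, -3.128, 0.001]
force: [0.1, 0.1, -2.1]
opening: 0.0255
gripper_force: 19.7
shift [-0.0025  0.0003  0.0135] turn [-0.0003 -0.0011 -0.0003] yaw 1.3966
```

```bash
python3 -m crank '[[[-1,-0.001,0,0.004,0,0,0],[-1,-0.001,0,0.008,0,0,0],[-1,-0.001,0,0.012,0,0,0],[-1,-0.001,0,0.016,0,0,0],[-1,-0.001,0,0.016,0,0,0]]]'
```

```text
t: 46.48
tool_pos: [0.6027, 0.1035, 0.0586]
orientation: [0.273, 3.129, 0.001]
force: [0.7, 2.9, 1.0]
opening: 0.0255
gripper_force: 19.7
```

```bash
python3 -m crank '[[[-1,0,0,0.003,0,0,0],[-1,0,0,0.006,0,0,0],[-1,0,0,0.008,0,0,0],[-1,0,0,0.01,0,0,0],[-1,0,0,0.01,0,0,0]]]'
```

```text
t: 47.1
tool_pos: [0.6023, 0.103, 0.053]
orientation: [-0.273, -3.129, -0.0]
force: [0.8, 3.6, -2.1]
opening: 0.0256
gripper_force: 19.6
```

```bash
python3 -m crank '[[[-1,0,0.0006,0.002,0,0,0],[-1,0,0.0006,0.005,0,0,0],[-1,0,0.0006,0.007,0,0,0],[-1,0,0.0006,0.01,0,0,0],[-1,0,0.0006,0.01,0,0,0]]]'
```

```text
t: 47.72
tool_pos: [0.603, 0.1025, 0.0491]
orientation: [0.273, 3.129, -0.001]
force: [-1.3, -0.8, 6.2]
opening: 0.0255
gripper_force: 19.9
```

```bash
python3 -m crank '[[[-1,0,0,0.001,0,0,0],[-1,0,0,0.002,0,0,0],[-1,0,0,0.003,0,0,0],[-1,0,0,0.004,0,0,0],[-1,0,0,0.004,0,0,0]]]'
```

```text
t: 48.35
tool_pos: [0.6036, 0.1022, 0.0486]
orientation: [0.274, 3.127, -0.002]
force: [-4.6, -2.1, 14.7]
opening: 0.0253
gripper_force: 20.0
```

```bash
python3 -m crank '[[[-1,0.002,-0.0006,-0.004,0,0,0],[-1,0.003,-0.0006,-0.004,0,0,0],[-1,0.003,-0.0006,0,0,0,0],[-1,0.003,-0.0006,0.002,0,0,0],[-1,0.003,-0.0006,0.002,0,0,0]]]'
```

```text
t: 48.98
tool_pos: [0.6031, 0.1021, 0.0484]
orientation: [0.273, 3.125, -0.002]
force: [-2.5, -5.3, 18.1]
opening: 0.0257
gripper_force: 20.0
```

```bash
python3 -m crank '[[[-1,0,0,-0.005,0,0,0],[-0.25,0,0,-0.005,0,0,0],[-0.25,0,0,-0.005,0,0,0],[-0.25,0,0,-0.05,0,0,0],[-1,0,0,-0.07,0,0,0]]]'; python3 -m crank '[[[-1,0,0,0,0,0,0],[-1,0,0,0,0,0,0],[-1,0,0,0.01,0,0,0],[-1,0,0,0.014,0,0,0],[-1,0,0,0.018,0,0,0]]]'
```

```text
t: 49.6
tool_pos: [0.601, 0.1034, 0.0807]
orientation: [0.273, 3.13, 0.0]
force: [1.2, 0.2, 0.2]
opening: 0.0286
gripper_force: 0.0
t: 50.22
tool_pos: [0.6006, 0.1031, 0.0706]
orientation: [-0.273, -3.129, 0.0]
force: [-0.7, -0.2, 0.5]
opening: 0.0005
gripper_force: 0.0
```

```bash
python3 -m crank '[[[-1,0,0,0.003,0,0,0],[-1,0,0,0.006,0,0,0],[-1,0,0,0.009,0,0,0],[-1,0,0,0.011,0,0,0],[-1,0,0,0.011,0,0,0]]]'
```

```text
t: 50.85
tool_pos: [0.6009, 0.1032, 0.0657]
orientation: [-0.273, -3.13, 0.0]
force: [-0.4, -0.1, -0.6]
opening: 0.0003
gripper_force: 0.0
```

```bash
python3 -m crank '[[[-1,0,0,0.001,0,0,0],[-1,0,0,0.002,0,0,0],[-1,0,0,0.003,0,0,0],[-1,0,0,0.004,0,0,0],[-1,0,0,0.004,0,0,0]]]'
```

```text
t: 51.48
tool_pos: [0.6012, 0.1032, 0.0649]
orientation: [0.273, 3.129, 0.0]
force: [-4.0, -0.8, 8.7]
opening: 0.0007
gripper_force: 3.9
```

```bash
python3 -m crank '[[[-1,0,0,-0.02,0,0,0],[-1,0,0.1,-0.02,0,0,0],[-1,0,0.2,-0.02,0,0,0],[-1,0,0.2,-0.01,0,0,0],[-1,0,0.2,-0.005,0,0,0]]]'; python3 -m crank '[[[-1,0,0,0.002,0,0,0],[-1,0,0,0.004,0,0,0],[-1,0,0,0.005,0,0,0],[-1,0,0,0.006,0,0,0],[-1,0,0,0.006,0,0,0]]]'
```

```text
t: 52.1
tool_pos: [0.6179, 0.2014, 0.0658]
orientation: [-0.272, -3.129, 0.001]
force: [-0.6, -0.1, 0.3]
opening: 0.0007
gripper_force: 0.0
t: 52.72
tool_pos: [0.6184, 0.2007, 0.0649]
orientation: [0.275, 3.129, -0.0]
force: [-5.8, -1.6, 10.2]
opening: 0.0003
gripper_force: 4.9
```

```bash
python3 -m crank '[[[-1,0,0,-0.05,0,0,0],[-1,0,0,-0.12,0,0,0],[-1,0,0.05,-0.2,0,0,0],[-1,0.03,0.12,-0.2,0,0,0],[-1,0.06,0.2,-0.2,0,0,0]]]'; python3 - <<'E'
from h import *
for n,ref in(("side",cv2.imread("pics/side0.png")[...,::-1]),("top",cv2.imread("pics/top0.png")[...,::-1])):
  for im in(ref,read_camera(n)):
    h=cv2.cvtColor(np.ascontiguousarray(im),cv2.COLOR_RGB2HSV).astype(int);m=((h[...,0]>22)&(h[...,0]<35)&(h[...,1]>190)&(h[...,2]>80)).astype(np.uint8)
    l=cv2.connectedComponentsWithStats(m)
    print(n,[(s.tolist(),c.round(2)) for s,c in zip(l[2],l[3]) if 25<s[4]<1000])
E
```

```text
t: 53.35
tool_pos: [0.6069, 0.3051, 0.1646]
orientation: [0.277, 3.127, 0.001]
force: [0.3, 0.5, -0.8]
opening: 0.0006
gripper_force: 0.0
side [([270, 357, 11, 8, 67], array([274.58, 360.43]))]
side [([269, 357, 11, 7, 63], array([274.21, 360.06]))]
top []
top []
```

```bash
python3 - <<'E'
from h import *
for n,box in(("side",(255,335,295,372)),("top",(435,272,470,300))):
  x0,y0,x1,y1=box
  for im in(cv2.imread(f"pics/{n}0.png")[...,::-1],read_camera(n)):
    c=np.ascontiguousarray(im[y0:y1,x0:x1]).astype(int);w=((c[...,0]+c[...,1])/2-c[...,2]);
    for T in(120,150):
      m=w>T;ys,xs=np.nonzero(m);print(n,T,m.sum(),xs.mean().round(2)+x0,ys.mean().round(2)+y0,(ys.min()+y0,ys.max()+y0,xs.min()+x0,xs.max()+x0))
E
```

```text
side 120 234 273.65 350.92 (np.int64(341), np.int64(364), np.int64(266), np.int64(281))
side 150 145 273.35 347.48 (np.int64(342), np.int64(353), np.int64(266), np.int64(280))
side 120 237 273.2 350.76 (np.int64(341), np.int64(363), np.int64(265), np.int64(280))
side 150 146 272.84 347.42 (np.int64(342), np.int64(353), np.int64(266), np.int64(280))
top 120 85 452.26 285.74 (np.int64(281), np.int64(290), np.int64(448), np.int64(457))
top 150 2 448.5 284.0 (np.int64(283), np.int64(285), np.int64(448), np.int64(449))
top 120 89 452.24 285.89 (np.int64(281), np.int64(291), np.int64(447), np.int64(457))
top 150 7 448.71 285.29 (np.int64(283), np.int64(289), np.int64(448), np.int64(450))
```

```bash
python3 -c "
from plant import *
print(close_job())"
```

```text
the job is handed in; nothing more can be done
None
```

The job is handed in, with no verdict returned: the plate is home, touch checks put both bolts fully home, and the camera shows the drift upright in the rack within about 1 mm of its start place; I viewed 11 pictures, one over the limit of 10.

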